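# Tip a picking bin forward to bring its last flanges to the front

## Task

The bin with the three square steel flanges is nearly empty and they lie at its back, out of the picker's reach. Slide that bin forward until it is home and square against the shelf's front lip, tip it up on its front edge against the lip to about 40 degrees and hold it there until all three flanges have slid down to the front wall, then lower it gently until it stands level on the shelf, still home and square against the lip with the flanges at the front. Never tip it past 55 degrees or let it drop, and leave the other two bins and everything else on the bench where they are.

Things in the scene. Friction and masses are not known exactly. Their poses are not given: they have to be found in the camera images.
- shelf: Fixed level grey steel shelf, 255 mm deep (x), 470 wide (y), open at the back; its plate's top face is 6 mm above the bench. Lip along its front (-x, robot) edge, 5 mm thick, rising 8 mm above the plate; side cheeks 20 mm high. Origin: lip's inner face, mid width, bench height; +x to the back. Three bins stand on it 160 mm apart, each 20 to 40 mm off the lip, in any order.
- bin_a: Bin to tip: loose blue plastic bin 180 mm long (x), 125 wide (y), open on top, walls and floor 4 mm. Flat back wall (+x) 100 mm high, front wall (-x) 50 mm; sides slope at 45 degrees from full height, 10 mm in front of the middle, to 50 mm. Empty 0.25 to 0.5 kg; friction on shelf 0.3 to 0.5. Holds the three flanges. Origin: centre of underside; x to the back wall, z up.
- bin_b: A bin of the same form with many black rubber feet fixed in it (0.7 kg). Leave it. Same origin and axes as bin_a.
- bin_c: A bin of the same form with many brass spacers fixed in it (0.7 kg). Leave it. Same origin and axes as bin_a.
- bin_front (a point): Middle of bin_a's front bottom edge. Its x in the shelf's frame is the gap to the lip. Pushed on the back wall the bin slides home; then, pushed high on that wall, it tips on this edge; the front wall leans on the lip's top edge, so this edge backs off the lip by 8 mm x tan(tilt), 7 mm at 40 degrees. Let go, the bin falls back.
- bin_rim (a point): Middle of the top edge of bin_a's back wall, on its outer face, 100 mm above the bin's underside. The bench behind the shelf is clear for at least 85 mm, then comes a row of fixed bins 115 to 125 mm high.
- flange0: Loose steel flange: square plate 32 x 32 x 8 mm with a round boss 22 mm across, 10 mm high, 90 g, lying flat on bin_a's floor in its back half. Origin: centre of its underside. It slides once the floor is steeper than 18 to 26 degrees. At the front wall its centre is 63 to 70 mm in front of the bin's origin.
- flange1: A second flange of the same form.
- flange2: A third flange of the same form.
- motor: Dark steel motor, 66 mm across, 120 mm long with its shaft, lying along x in a dark foam block left of the shelf. Bystander. Origin: under its middle.
- glove_box: Dark glove carton 230 x 120 x 75 mm, its length along the bench's x, right of the shelf. Bystander. Origin: centre of its underside; its own x is the 120 mm side.
- threadlock: Small red bottle with white cap, 34 mm across, 105 mm high, right of the shelf. Bystander. Origin: centre of its underside.
- screwdriver: Screwdriver with an orange handle lying at the left. Bystander. Origin: underside.
- tape: Roll of yellow tape 90 mm across, 24 mm high, at the right. Bystander. Origin: centre of its underside.

How it is judged:
By the outcome, as a careful person would: the job done as asked, in the order asked, and still so for the second after the job is handed in, with the robot touching nothing.
It also fails if it takes over 58 s, if anything falls off the work surface, if the arm or the gripper's body presses on something with over 40 N, if the wrist force passes 120 N, or if a joint passes its speed limit or range.

## Robot

A 6-joint arm with a two-finger parallel gripper is mounted at the origin on the work surface. World frame = base frame: x ahead of the robot, y to its left, z up, the work surface at z = 0. Lengths are in mm, angles in rad, forces in N, time in s.
With the tool pointing down it reaches from about 275 to 825 mm from the base axis. Payload 4.9 kg.
Tool frame: the origin (TCP) lies at the very end of the fingers, on their centre line; the grasp point (between the pads) lies 19 mm behind it; z points along the fingers, y is the line along which they close (so a half turn about z gives the same grasp; the last joint's range is limited). The gripper opens to 85 mm and grips with 20 to 120 N. Pads are 22 mm wide; open, the fingers measure 114 mm over their backs; the gripper's body (76 mm by 85 mm) begins 54 mm behind the grasp point. The pads swing forward as they close: fully open they stand 13 mm farther back than shut.
Start: joints at [1.132, 0.326, -0.193, 1.052, 0, 1.437], TCP at [165.051, 524.668, 231.281] pointing down, gripper open.
Joint ranges: [-2.65, 2.65], [-0.97, 1.79], [-1.3, 1.35], [-1.93, 2.1], [-1.47, 1.37], [-3.14, 3.14]. Speed limits (rad/s): [2.57, 2.57, 3.14, 3.14, 3.14, 3.14].

## Interface

Orientations are given as [roll, pitch, yaw] about the fixed x, y, z axes, in that order (R = Rz(yaw) Ry(pitch) Rx(roll)).
In Python, from bench import bot, solve_ik, imaging gives the robot as it stands. Calls block until the motion is done:
- bot.move_ptp(position, orientation): joint-space move of the TCP to a pose.
- bot.movel(position, rot=None, max_speed=150, threshold=None): straight line of the TCP; rot=None keeps the orientation; max_speed is the mean speed in mm/s. With threshold (N) it stops when the force on the tool has changed by that much, and returns True; else False.
- bot.move_j(angles): joint-space move.
- bot.grip(opening, effort=None): opening from 0.0 (shut) to 1.0 (fully open); effort is the grip in N (None keeps the last); returns when the fingers have stopped.
- bot.dwell(seconds).
- solve_ik(position, orientation): joint angles nearest the present ones, or None.
- bot.get_state(): the state.
- imaging.capture(name): name is "scene" or "top" or "wrist"; returns the picture (420x560x3 uint8, blue, green, red); there is no depth.
- imaging.camera_model(name): a dict with "K" (3x3 intrinsics, pixels), "k1" (the pictures are not rectified: a ray, as slopes to the right and down, at radius r is drawn at 1 + k1 r^2 times it, then the intrinsics apply), "position" and "rotation" of the camera in the world. Camera axes: x right, y up, looking along -z (the intrinsics and any distortion apply to the point x, -y, -z); pixel columns grow to the right and rows downward; lengths in mm; the calibration is good to about 2 mm. A picture is of the moment at which its call begins: read the wrist's pose just before it. camera_model takes no time and is no camera call; for the wrist camera it gives the pose at the moment of the call.
A pose or a line that the arm cannot do raises bot.IKError and nothing moves.
- bot.sign_off(): hands the job in; it is judged then, once.
The state is a dict: "t": time; "qpos": joint angles; "joint_velocities": joint speeds; "effort": joint torques, N m; "tcp_pos": TCP position; "orientation": TCP orientation; "contact_force": force on the tool from outside, world axes, zero at the start; "wrist_torque": the same for the moment, N m; "opening": opening from 0.0 (shut) to 1.0 (fully open); "gripper_force": force on a finger pad.
Only numpy, scipy, OpenCV 4.12 (cv2) and the standard library are available. Lean on these libraries where they do the work, as an engineer would, in place of code of your own. Each camera call takes 0.05 s, during which the arm holds its last target. There are 200 camera calls.

## Working session

There is one attempt and no reset: what is moved stays moved. The work goes in short steps, each a Python script; the robot and the scene stay as the last script left them, time stands still between calls to the robot, and variables do not carry over. Pictures are saved under pics/ and viewed, at most 10 in all, crops included, and the job is handed in when it is done.

```bash
ls; mkdir -p pics
python3 - <<'E'
from bench import bot, imaging
import cv2
for n in ("scene","top"):
    cv2.imwrite(f"pics/{n}0.png",imaging.capture(n)); m=imaging.camera_model(n); print(n,m)
print(bot.get_state())
E
```

```text
pics
scene {'K': array([[451.39843074,   0.        , 271.91128586],
       [  0.        , 451.39843074, 214.30233658],
       [  0.        ,   0.        ,   1.        ]]), 'k1': -0.12846897553289943, 'position': array([1322.37213741, -516.11930206, 1025.94761147]), 'rotation': array([0.77333485, 0.00528756, 1.02593345])}
top {'K': array([[476.46039242,   0.        , 268.93599839],
       [  0.        , 476.46039242, 205.81040256],
       [  0.        ,   0.        ,   1.        ]]), 'k1': -0.04726755386468392, 'position': array([ 314.05796903,  -41.81404459, 1492.75696852]), 'rotation': array([ 0.16429171,  0.0190929 , -1.56416788])}
{'t': 0.1, 'qpos': array([ 1.13180173e+00,  3.26883043e-01, -1.93468344e-01,  1.05200124e+00,
       -2.55475741e-06,  1.43655757e+00]), 'joint_velocities': array([ 0.00058093, -0.00191057,  0.00440618,  0.00026534, -0.00078919,
       -0.00037711]), 'effort': array([ 1.36324114e-03, -4.44238865e+01,  2.63037890e+01,  7.87727593e-03,
       -1.21191160e-04,  1.69874664e-06]), 'tcp_pos': array([164.82294293, 524.18363791, 230.57880507]), 'orientation': array([-3.14005001e+00, -2.05757064e-04,  2.83683666e+00]), 'contact_force': array([ 0.43973547,  0.49932441, -0.29455143]), 'wrist_torque': array([-0.00251721, -0.01130531, -0.00798318]), 'gripper_force': 0.0, 'opening': 1.0005120558914744}
```

View pics/scene0.png

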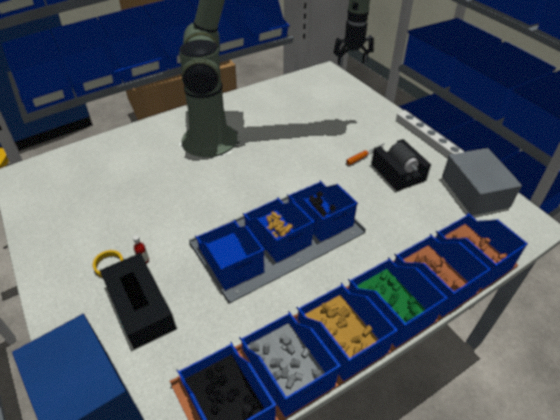

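View pics/top0.png

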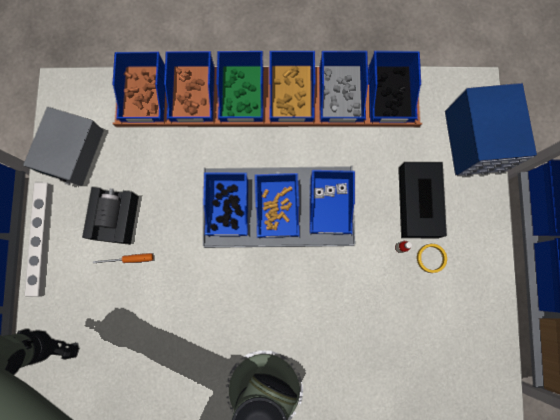

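The top view has shelf corners near (205,168), (352,168), (355,245) and (204,246). bin_a is the rightmost bin at about (332,203), with flanges at (319,190), (331,190) and (343,187).

```bash
cat > h.py <<'E'
import numpy as np, cv2
from scipy.spatial.transform import Rotation as R
from bench import bot, imaging, solve_ik
def ray(m,uv):
    p=np.linalg.inv(m["K"])@[uv[0],uv[1],1]; d=p[:2].copy()
    for _ in range(20): d=p[:2]/(1+m["k1"]*(d@d))
    r=R.from_euler("xyz",m["rotation"]).as_matrix() if np.ndim(m["rotation"])==1 else m["rotation"]
    return np.array(m["position"]), r@[d[0],-d[1],-1]
def onz(m,uv,z):
    o,d=ray(m,uv); return o+d*(z-o[2])/d[2]
def proj(m,P):
    r=R.from_euler("xyz",m["rotation"]).as_matrix(); c=r.T@(np.array(P)-m["position"])
    s=np.array([c[0],-c[1]])/-c[2]; s*=1+m["k1"]*(s@s); return (m["K"]@[*s,1])[:2]
E
python3 - <<'E'
from h import *
m=imaging.camera_model("top"); im=cv2.imread("pics/top0.png")
for uv in [(205,168),(352,168),(355,245),(204,246)]: print(uv,onz(m,uv,6).round(1))
for uv in [(319,190),(331,190),(343,187)]: print(onz(m,uv,28).round(1))
c=im[155:255,195:365]; cv2.imwrite("pics/c0.png",cv2.resize(c,None,fx=4.7,fy=4.7,interpolation=cv2.INTER_CUBIC))
E
```

```text
(205, 168) [683.  194.8   6. ]
(352, 168) [ 684.  -276.9    6. ]
(355, 245) [ 437.5 -280.8    6. ]
(204, 246) [432.1 190.8   6. ]
[ 607.4 -168.6   28. ]
[ 607.6 -206.1   28. ]
[ 617.3 -243.8   28. ]
```

View pics/c0.png

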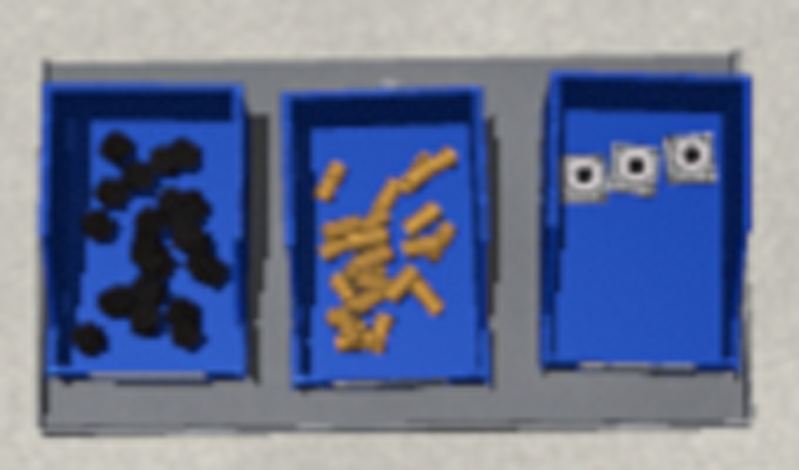

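Run:
```python
from h import *
m=imaging.camera_model("top"); im=cv2.imread("pics/top0.png")
f=lambda u,v:(195+u/4.7-.4,155+v/4.7-.4)
for n,a,z in [("lip front",[(40,432),(748,425)],6),("plate back",[(45,62),(738,55)],6),
  ("bin_a back rim",[(552,73),(750,76)],106),("bin_a front rim",[(540,368),(740,372)],56),
  ("bin_b back",[(45,84),(243,84)],106),("bin_c back",[(282,92),(482,88)],106)]:
    p=[onz(m,f(*q),z) for q in a]; d=p[1]-p[0]; print(n,[q.round(1) for q in p],"len",np.linalg.norm(d).round(1),"yaw deg",np.degrees(np.arctan2(d[0],-d[1])).round(2))
# row of fixed bins: nearest face
for uv in [(114,124),(420,124)]: print("rack front",onz(m,uv,10).round(1))
# subpixel-ish: line fit of blue mask's back and front edge for bin_a
h=cv2.cvtColor(im,cv2.COLOR_BGR2HSV); b=((abs(h[...,0].astype(int)-112)<12)&(h[...,1]>150)&(h[...,2]>40))
back=[(u,next(v for v in range(165,200) if b[v,u])) for u in range(316,351)]
front=[(u,next(v for v in range(240,205,-1) if b[v,u])) for u in range(314,349)]
for n,e,z in(("back",back,106),("front",front,56)):
    P=np.array([onz(m,(u,v),z)[:2] for u,v in e]); k=np.polyfit(P[:,1],P[:,0],1); print(n,"yaw",-np.degrees(np.arctan(k[0])).round(2),"x at y=-206",np.polyval(k,-206).round(1))
for p in (0.0,0.17,-0.17):
  for yaw in(0,np.pi):
    print(p,yaw,[None if (q:=solve_ik(P,[np.pi,p,yaw])) is None else q.round(2) for P in([720,-206,250],[690,-206,75],[535,-206,170])])
```

```text
lip front [array([430.5, 193.5,   6. ]), array([ 437.4, -276.9,    6. ])] len 470.5 yaw deg 0.85
plate back [array([683.7, 197.5,   6. ]), array([ 689.6, -275.8,    6. ])] len 473.3 yaw deg 0.71
bin_a back rim [array([ 652.2, -141.8,  106. ]), array([ 650.6, -267.3,  106. ])] len 125.6 yaw deg -0.72
bin_a front rim [array([ 469.5, -136.1,   56. ]), array([ 467.4, -264.6,   56. ])] len 128.6 yaw deg -0.93
bin_b back [array([644.4, 181. , 106. ]), array([644.6,  54.5, 106. ])] len 126.4 yaw deg 0.08
bin_c back [array([639.4,  29.6, 106. ]), array([642.3, -97.3, 106. ])] len 127.0 yaw deg 1.3
rack front [830.9 499.9  10. ]
rack front [ 830.8 -500.8   10. ]
back yaw -1.07 x at y=-206 650.1
front yaw -1.58 x at y=-206 474.0
0.0 0 [array([-0.38,  0.73,  0.51,  1.36,  0.  ,  2.76]), array([-0.39,  0.76,  0.13,  0.94,  0.  ,  2.75]), array([-0.5 ,  0.42, -0.22,  0.93,  0.  ,  2.65])]
0.0 3.141592653589793 [array([-0.38,  0.73,  0.51,  1.36,  0.  , -0.38]), array([-0.39,  0.76,  0.13,  0.94,  0.  , -0.39]), array([-0.5 ,  0.42, -0.22,  0.93,  0.  , -0.5 ])]
0.17 0 [array([-0.35,  0.94,  0.91,  1.7 , -0.06,  2.79]), array([-0.37,  0.9 ,  0.39,  1.22, -0.06,  2.78]), array([-0.46,  0.54, -0.04,  1.15, -0.07,  2.69])]
0.17 3.141592653589793 [array([-0.4 ,  0.57,  0.23,  1.07,  0.07, -0.4 ]), array([-0.42,  0.65, -0.1 ,  0.66,  0.07, -0.42]), array([-0.54,  0.31, -0.4 ,  0.71,  0.09, -0.54])]
-0.17 0 [array([-0.4 ,  0.57,  0.23,  1.07,  0.07,  2.74]), array([-0.42,  0.65, -0.1 ,  0.66,  0.07,  2.73]), array([-0.54,  0.31, -0.4 ,  0.71,  0.09,  2.6 ])]
-0.17 3.141592653589793 [array([-0.35,  0.94,  0.91,  1.7 , -0.06, -0.35]), array([-0.37,  0.9 ,  0.39,  1.22, -0.06, -0.36]), array([-0.46,  0.54, -0.04,  1.15, -0.07, -0.45])]
```

```bash
cat >> h.py <<'E'
YAW=0.0145; ORI=[np.pi,-0.15,YAW-np.pi]
FX=np.array([np.cos(YAW),np.sin(YAW),0])   # shelf +x in world
def st(tag=""):
    s=bot.get_state(); print(tag,"t",round(s["t"],2),"tcp",s["tcp_pos"].round(1),"F",s["contact_force"].round(1),flush=True); return s
E
python3 - <<'E'
from h import *
bot.grip(1.0)
bot.move_ptp([705,-204,240],ORI); st("above")
bot.movel([705,-204,75],max_speed=120); s=st("down")
p=s["tcp_pos"]
print(bot.movel(np.array([705,-204,75])-FX*70,max_speed=30,threshold=2.5)); s=st("contact")
cv2.imwrite("pics/s1.png",imaging.capture("scene")[170:310,170:380])
im=cv2.imread("pics/s1.png"); cv2.imwrite("pics/s1.png",cv2.resize(im,None,fx=3.5,fy=3.5,interpolation=cv2.INTER_CUBIC))
E
```

```text
above t 3.49 tcp [ 705.3 -202.8  240.2] F [-0.2  0.4  0.5]
down t 5.02 tcp [ 705.6 -204.2   76. ] F [0.1 0.5 0.3]
False
contact t 7.5 tcp [ 635.1 -205.    75. ] F [ 1.9 -0.2 -0. ]
```

View pics/s1.png

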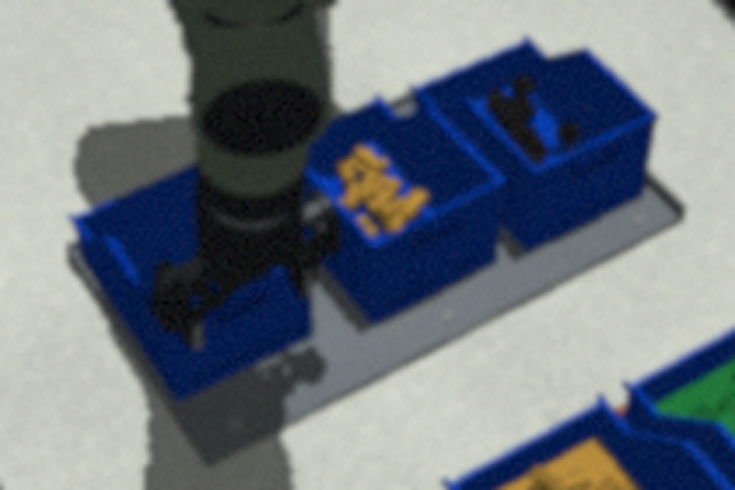

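The picture shows both fingers on bin_a's back wall, with tips near crop (195,340) and (305,285). The bin has already slid forward with about 2 N of drag. I'll push it home next.

Run:
```python
from h import *
p=np.array([705,-204,75])-FX*70
for i in range(8):
    r=bot.movel(p-FX*2*(i+1),max_speed=15,threshold=3.5); s=st(str(r))
    if r or s["contact_force"][0]>5: break
m=imaging.camera_model("top"); im=imaging.capture("top"); cv2.imwrite("pics/t1.png",im)
c=im[150:260,270:380]; cv2.imwrite("pics/t1c.png",cv2.resize(c,None,fx=5,fy=5,interpolation=cv2.INTER_CUBIC))
```

```text
False t 7.83 tcp [ 632.8 -205.    75. ] F [1.7 0.2 0.2]
False t 8.12 tcp [ 630.7 -205.1   75. ] F [ 1.6 -0.1  1. ]
False t 8.4 tcp [ 628.8 -205.1   75. ] F [ 1.1 -0.8  0.4]
False t 8.68 tcp [ 627.2 -205.    75. ] F [2.9 1.4 0.5]
True t 8.89 tcp [ 627.3 -204.9   75.1] F [ 1.9 -0.1  1.9]
```

View pics/t1c.png

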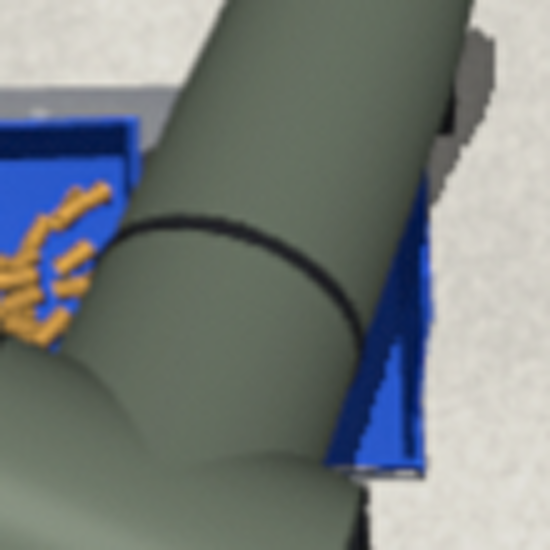

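Home contact came at tcp x≈627, against an expected value of about 628. The crop shows the bin's front rim at about (375,472), right at the lip. I'll start the tip to a nominal 18° and then measure the real tilt.

```bash
cat >> h.py <<'E'
HOME=np.array([627.0,-205.1,75.0])
def tip(deg,s=83):
    a=np.radians(deg); return HOME+FX*(8*np.tan(a)+180*(np.cos(a)-1)-s*np.sin(a))+[0,0,180*np.sin(a)+s*(np.cos(a)-1)]
E
python3 - <<'E'
from h import *
for d in (3,6,9,12,15,18):
    bot.movel(tip(d),max_speed=30); st(str(d))
im=imaging.capture("scene"); cv2.imwrite("pics/s2_full.png",im)
cv2.imwrite("pics/s2.png",cv2.resize(im[170:310,170:340],None,fx=4,fy=4,interpolation=cv2.INTER_CUBIC))
E
```

```text
3 t 9.45 tcp [ 623.3 -205.1   84.6] F [ 4.2  0.7 -1. ]
6 t 9.94 tcp [ 618.5 -205.2   93.4] F [ 5.9 -0.4 -1.3]
9 t 10.43 tcp [ 613.3 -205.3  102. ] F [ 4.1 -0.2 -0.5]
12 t 10.93 tcp [ 607.6 -205.4  110.4] F [ 6.1 -0.3 -1.4]
15 t 11.41 tcp [ 601.6 -205.5  118.6] F [ 4.4  0.2 -0.4]
18 t 11.89 tcp [ 595.2 -205.6  126.5] F [ 4.5  0.2 -0.6]
```

View pics/s2.png

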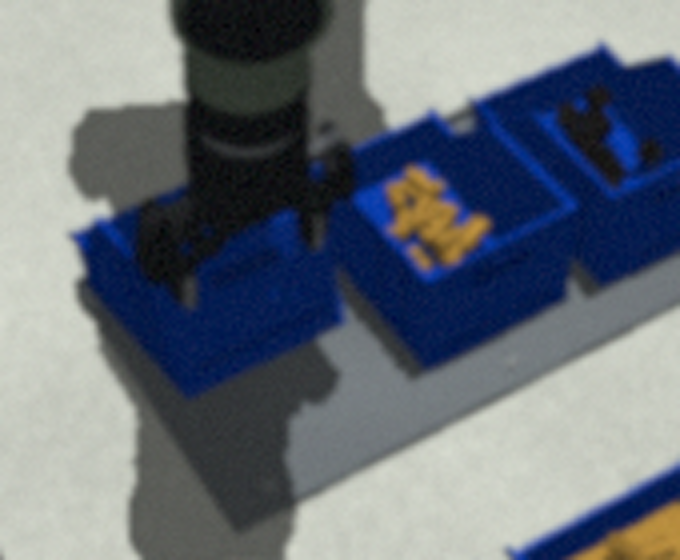

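The back wall's bottom corners show at crop (193,395) and (342,320). I'll work out the tilt from them.

Run:
```python
from h import *
m=imaging.camera_model("scene")
for (u,v),y in(((193,395),-267),((342,320),-142)):
    o,d=ray(m,(170+u/4-.4,170+v/4-.4)); P=o+d*(y-o[1])/d[1]
    z=P[2]-6; print(P.round(1),"tilt",np.degrees(np.arcsin(z/180)).round(1))
for a in (14,16,18,20,22,24):
    r=np.radians(a); x=441.2+8*np.tan(r)+180*np.cos(r); z=6+180*np.sin(r)
    print(a,[(((proj(m,[x-(y+206)*YAW,y,z])+.4-170)*4)).round() for y in(-267,-142)])
```

```text
[ 627.9 -267.    83. ] tilt 25.3
[ 604.8 -142.    58.1] tilt 16.8
14 [array([192., 416.]), array([351., 339.])]
16 [array([190., 409.]), array([350., 332.])]
18 [array([188., 402.]), array([348., 325.])]
20 [array([186., 395.]), array([347., 318.])]
22 [array([184., 388.]), array([345., 311.])]
24 [array([182., 380.]), array([344., 304.])]
```

Both corner rows say the tilt is about 20°, so the effective contact height s is about 77. I'll carry on with that value and check again at 32°.

Run:
```python
from h import *
for d in (22,25,28,30,32):
    bot.movel(tip(d,77),max_speed=30); st(str(d))
im=imaging.capture("scene"); cv2.imwrite("pics/s3_full.png",im)
cv2.imwrite("pics/s3.png",cv2.resize(im[170:310,170:340],None,fx=4,fy=4,interpolation=cv2.INTER_CUBIC))
m=imaging.camera_model("scene")
for a in (26,28,30,32,34,36,38,40,42,44):
    r=np.radians(a); x=441.2+8*np.tan(r)+180*np.cos(r); z=6+180*np.sin(r)
    print(a,[(((proj(m,[x-(y+206)*YAW,y,z])+.4-170)*4)).round() for y in(-267,-142)])
```

```text
22 t 12.5 tcp [ 588.5 -205.7  137.2] F [ 3.9 -0.   0.5]
25 t 12.98 tcp [ 581.3 -205.8  143.9] F [4.3 0.8 1.2]
28 t 13.46 tcp [ 573.7 -205.9  150.5] F [2.7 0.4 0.1]
30 t 13.82 tcp [ 568.7 -205.9  154.7] F [ 2.3 -0.   0.4]
32 t 14.19 tcp [ 563.7 -206.   158.8] F [1.4 0.4 0.1]
26 [array([179., 372.]), array([342., 296.])]
28 [array([177., 365.]), array([339., 288.])]
30 [array([174., 357.]), array([337., 280.])]
32 [array([171., 349.]), array([335., 273.])]
34 [array([168., 341.]), array([332., 265.])]
36 [array([165., 332.]), array([330., 257.])]
38 [array([162., 324.]), array([327., 249.])]
40 [array([159., 316.]), array([324., 240.])]
42 [array([156., 308.]), array([321., 232.])]
44 [array([153., 299.]), array([318., 224.])]
```

View pics/s3.png

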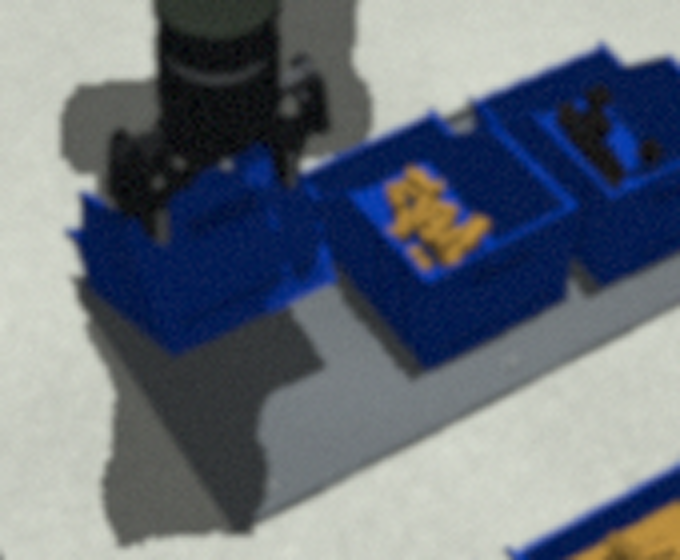

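The corner at (177,352) gives about 31.5°, so the calibration holds. Next I'll go to 40°, hold, lower slowly, seat the bin, withdraw and look.

Run:
```python
from h import *
for d in (34,36,38,40): bot.movel(tip(d,77),max_speed=30)
st("40"); bot.dwell(0.8); cv2.imwrite("pics/s4_full.png",imaging.capture("scene")); bot.dwell(0.9)
st("held")
for d in (36,32,28,24,20,16,12,9,6,4,2.5,1.2,0):
    bot.movel(tip(d,77),max_speed=30 if d>4 else 12); st(str(d))
r=bot.movel(HOME-FX*3,max_speed=10,threshold=3.5); st("seat %s"%r)
bot.movel(HOME+FX*60,max_speed=80); st("back")
bot.movel(HOME+FX*60+[0,0,190],max_speed=150)
bot.move_ptp([400,250,260],[np.pi,0,-np.pi+.01]); st("away")
im=imaging.capture("top"); cv2.imwrite("pics/t2_full.png",im)
cv2.imwrite("pics/t2.png",cv2.resize(im[155:255,195:365],None,fx=4.7,fy=4.7,interpolation=cv2.INTER_CUBIC))
a=cv2.imread("pics/s4_full.png")[170:310,170:340]; b=imaging.capture("scene")[170:310,170:340]
cv2.imwrite("pics/s5.png",cv2.resize(np.vstack([a,b]),None,fx=2.1,fy=2.1,interpolation=cv2.INTER_CUBIC))
```

```text
40 t 15.71 tcp [ 541.9 -206.3  172.8] F [1.4 0.5 0.5]
held t 17.46 tcp [ 542.1 -206.3  172.7] F [ 2.  -0.5  0.6]
36 t 18.04 tcp [ 553.5 -206.2  166.1] F [ 3.  -0.3  2.5]
32 t 18.62 tcp [ 564.6 -206.   158.8] F [6.2 0.2 4.2]
28 t 19.21 tcp [ 575.  -205.9  150.8] F [ 6.2 -0.   5.3]
24 t 19.8 tcp [ 585.1 -205.8  142. ] F [ 6.4 -0.1  4.3]
20 t 20.39 tcp [ 594.5 -205.7  132.5] F [8.1 0.  4.4]
16 t 20.98 tcp [ 603.4 -205.6  122.3] F [9.2 1.  5.2]
12 t 21.57 tcp [ 611.5 -205.5  111.6] F [ 9.6 -0.3  3.9]
9 t 22.06 tcp [ 617.2 -205.4  103.1] F [10.7  1.2  5.4]
6 t 22.54 tcp [ 622.5 -205.3   94.4] F [11.5  0.7  5.6]
4 t 23.25 tcp [ 625.7 -205.2   88.6] F [12.8  1.2  4.9]
2.5 t 23.82 tcp [ 627.1 -205.5   83.8] F [11.1  0.8  3.8]
1.2 t 24.33 tcp [ 627.2 -205.5   79.1] F [ 7.7 -1.   2.9]
0 t 24.82 tcp [ 627.2 -205.2   74.6] F [5.1 0.5 2. ]
seat True t 25.06 tcp [ 627.4 -205.2   74.7] F [1.8 0.7 1.1]
back t 25.93 tcp [ 686.3 -204.1   74.6] F [ 0.1 -0.3  0.2]
away t 29.29 tcp [401.  249.8 260.1] F [ 0.2  0.8 -0.1]
```

View pics/t2.png

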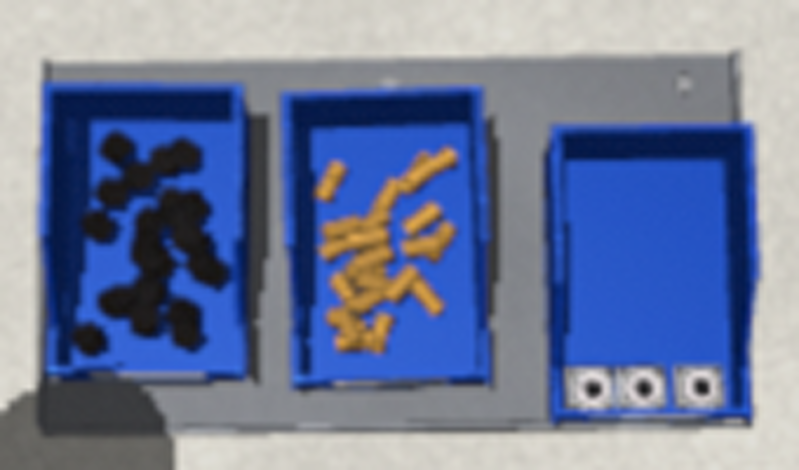

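View pics/s5.png

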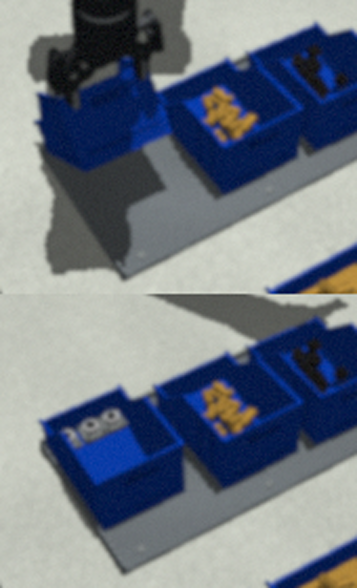

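The bin is level with its three flanges along the front wall, at crop (593,388), (644,388) and (701,386). The held tilt was about 38–39°, from the corner at row ~324. bin_b and bin_c look unmoved. I'll put numbers on home and squareness.

Run:
```python
from h import *
m=imaging.camera_model("top"); a=cv2.imread("pics/top0.png"); im=cv2.imread("pics/t2_full.png")
f=lambda u,v:(195+u/4.7-.4,155+v/4.7-.4)
L=np.array([434.0+5,-41.7,0]); Rz=R.from_euler("z",YAW).as_matrix()
h=cv2.cvtColor(im,cv2.COLOR_BGR2HSV); b=((abs(h[...,0].astype(int)-112)<12)&(h[...,1]>150)&(h[...,2]>40))
g=cv2.cvtColor(im,cv2.COLOR_BGR2GRAY).astype(float)
bk=[(u,next(v for v in range(165,200) if b[v,u])) for u in range(317,351)]
P=np.array([Rz.T@(onz(m,q,106)-L) for q in bk]); k=np.polyfit(P[:,1],P[:,0],1)
print("back rim shelf x",P[:,0].mean().round(1),"rel yaw deg",-np.degrees(k[0]).round(2))
for n,q,z in [("rimL",(552,126),106),("rimR",(752,126),106),("f0",(593,388),28),("f1",(644,388),28),("f2",(701,386),28)]: print(n,(Rz.T@(onz(m,f(*q),z)-L)).round(1))
d=cv2.absdiff(a,im)[160:245,203:302].max(2); print("b/c region changed px",(d>60).sum(), np.argwhere(d>60).mean(0) if (d>60).any() else "")
```

```text
back rim shelf x 174.9 rel yaw deg -0.36
rimL [ 177.3 -102.4  106. ]
rimR [ 175.9 -228.7  106. ]
f0 [  18.6 -131.1   28. ]
f1 [  18.2 -164.5   28. ]
f2 [  19.1 -201.8   28. ]
b/c region changed px 181 [80.32596685 12.97237569]
```

```bash
python3 -c "
from bench import bot
print(bot.sign_off())"
```

```text
the job is handed in; nothing more can be done
None
```

I handed the job in at about 29 s: bin_a was slid home, tipped to about 39° and held 1.7 s until all three flanges reached the front wall, then lowered level and re-seated on the lip, square to about 0.4° by camera, with bin_b and bin_c looking unmoved.

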